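# Prime the sauce pump at the ice cream stall

## Robot

A 6-joint arm with a two-finger parallel gripper is mounted at the origin on the work surface. World frame = base frame: x ahead of the robot, y to its left, z up, the work surface at z = 0. Lengths are in m, angles in rad, forces in N, time in s.
With the tool pointing down it reaches from about 0.375 to 0.925 m from the base axis. Payload 5.7 kg.
Tool frame: the origin (TCP) lies between the finger pads; the fingertips stand 25 mm ahead of it and the grasp point (between the pads) lies 6 mm ahead of it; z points along the fingers, y is the line along which they close (so a half turn about z gives the same grasp; the last joint's range is limited). The gripper opens to 85 mm and grips with 20 to 120 N. Pads are 22 mm wide; open, the fingers measure 114 mm over their backs; the gripper's body (76 mm by 85 mm) begins 54 mm behind the grasp point. The pads swing forward as they close: fully open they stand 13 mm farther back than shut.
Start: joints at [1.02, 0.359, 1.51, -0, 1.272, -0.115], TCP at [0.253, 0.544, 0.256] pointing down, gripper open.
Joint ranges: [-2.97, 2.97], [-1.01, 2.36], [0.21, 2.38], [-0.96, 4.11], [0.2, 2.71], [-2.98, 2.98]. Speed limits (rad/s): [2.39, 2.39, 3.14, 3.14, 3.14, 3.14].

## Interface

Orientations are given as a rotation vector (axis times angle).
In Python, from station import env, imaging, job, finder gives the robot as it stands.
- The arm moves only by the tool apply_moves, never from a script. Its argument "rows" is a list of rows, each a list of 6 numbers: the shift along the tool's x, y, z as a fraction of full scale, then the turn, a rotation vector about the tool's x, y, z as a fraction of full scale. A call has 1 to 20 rows; each row is the pose to reach, as a shift and turn from the pose commanded when the call began, along the tool's axes at that moment; what a row does not reach only later rows make up. Full scale, the value 1, is 400 mm for a shift and 90 degrees for a turn. A row lasts 1/10 s, in which the tool goes at most 50 mm and 8.59 degrees, less where a joint would pass 70% of its speed; a pose out of reach is approached as far as the arm can. A call with a number of a shift or a turn outside -1 to 1 is refused whole. A call with a gripper value outside its range is refused whole. "jaw" is the finger opening in mm, from 0 to 85.4, set as the call begins (left out, the last holds). The fingers move at their own pace and stop on an object; the grip force is fixed at half the most. Time passes only in rows, so rows that repeat a pose let the fingers close. It gives the time, the measured TCP pose, the force, the opening and the grip force at its end, in the units of the state.
- env.read_state(): the state, without advancing time (a new reading comes with each control period).
- imaging.capture(name): name is "side" or "top"; returns the picture (480x640x3 uint8, red, green, blue); there is no depth.
- imaging.camera_params(name): a dict with "mtx" (3x3 intrinsics, pixels), "world_to_cam" (4x4, takes a point from world to camera coordinates). Camera axes: x right, y down, z forward; pixel columns grow to the right and rows downward; lengths in m; the calibration is good to about 2 mm. A picture is of the moment at which its call begins. camera_params takes no time and is no camera call.
- job.hand_in(): hands the job in; it is judged then, once.
Trained networks look in the newest picture that a camera, given by its name, has taken for a name from the list of things; names that differ only in an ending like _2 or _b are one class to them, and where a whole thing is asked for, a point or a joint stands for the part that bears it (a point fixed in the world has none). Each returns a list of dicts, best first, with "p" (0 to 1); they miss things now and then, are a little off and sometimes report something else, mostly with a low value. They report only what shows in the picture. A call takes as long as a camera call. They do not tell look-alikes from the thing itself.
- finder.find_in(camera, name): "location" ([x, y, z] in m, in world coordinates, good to about 4 mm: the middle of the surface that is visible of it).
- finder.silhouettes(camera, name): "pixels" (480x640 bool, what is visible of it).
The state is a dict: "t": time; "q": joint angles; "joint_velocities": joint speeds; "joint_torque": joint torques, N m; "tcp_pos": TCP position; "tcp_rot": TCP orientation; "ft_force": force on the tool from outside, world axes, zero at the start; "ft_torque": the same for the moment, N m; "opening": opening from 0.0 (shut) to 1.0 (fully open); "finger_force": force on a finger pad.
Only numpy, scipy, OpenCV 4.12 (cv2) and the standard library are available. Lean on these libraries where they do the work, as an engineer would, in place of code of your own. Each camera call takes 0.05 s, during which the arm holds its last target. There are 200 camera calls.

## Task

Get the sauce pump ready for opening with a dry priming stroke: first move the muddler off the pump housing and lay it flat in the dark steel tray, then stand the banana-split boat on the drip plate with the spout over the inside of the boat. With the boat in place, slide the clear guard open, press the red pump head right down to its stop, let it come fully up again and slide the guard fully shut. Leave the muddler in its tray and the boat upright under the spout, and do not disturb the other things on the counter.

Things in the scene. Friction and masses are not known exactly. Their poses are not given: they have to be found in the camera images.
- station: sauce pump station, fixed: a steel housing 130 (x) x 290 (y) x 150 mm high. Origin on the counter under the housing's centre; its front looks along its own -x (roughly to the robot), z up. The -y half (y -145 to 10 mm) is solid with a flat top, the guard's runway, where the muddler lies at the start; the +y half is an open-topped well with the red pump head inside
- well (a point): centre of the well's mouth, at station (0, 70, 150) mm; the opening is 110 mm (x) by 120 mm (y)
- drip_plate (a point): centre of the top of the aluminium drip plate in front of the housing, at station (-132, 5, 12) mm; the plate is 135 mm (x, from -200 to -65) by 230 mm (y, from -110 to 120) and 12 mm high
- spout_tip (a point): lower end of the spout's nozzle, at station (-140, 70, 112) mm, 100 mm above the drip plate. The spout is a 16 mm steel pipe, level at z 130 mm, from the housing's front to x -148 mm, with a nozzle turned down. The boat must come in under it from the side, the gripper staying beside the spout
- plunger_top (a point): centre of the top face of the red pump head (a disc of 52 mm diameter); released it stands at station (0, 70, 135) mm, 15 mm below the well's rim
- plunger (a joint): how far the pump head is pressed, m: 0 up, 0.025 at its stop. A spring pushes it back up: about 4 N to start, 12 N at the stop
- guard (a joint): how far the clear guard is slid open, m: 0 shut over the well, 0.13 fully open over the runway (it moves along the station's -y). It starts shut or up to 20 mm open, drags with about 2 N and stays where it is left
- guard_handle (a point): grip point of the guard's black handle, moving with the guard; at station (0, 70 mm - guard opening, 181 mm). The handle is an upright bar 70 mm along the station's x, 14 mm thick along y, 36 mm high, its top 12 mm above this point, standing on the middle of the guard, a clear plate 146 (x) x 130 (y) x 6 mm with its top at z 157 mm. Take it from above, fingers closing along the station's y
- boat: cream ceramic banana-split boat, an open dish 200 mm long (its x) x 62 mm wide (y) x 42 mm high, 6 mm walls, the ends tapering over the last 34 mm to 28 mm wide, the sides upright and parallel between x -68 and 68 mm; both ends alike, 0.3 kg. Origin at the centre of its underside, z up
- muddler: beechwood muddler of square section, 180 mm long (its x), shaft 26 x 26 mm, thicker ends 34 x 34 mm (head from x 50 to 90 mm, darker pommel from x -90 to -60 mm), 0.14 kg. Origin halfway along, on its underside as it lies; z up, shaft axis 17 mm above the origin
- tray: dark steel tray for the muddler, fixed, 250 (its x) x 110 (y) x 22 mm high, 4 mm walls and floor. Origin at the centre of its underside
- ramekin_a: cream ceramic ramekin, 68 mm diameter, 45 mm high, beside the far end of the boat at the start; bystander. Origin at the centre of its underside
- ramekin_b: second cream ceramic ramekin of the same size, next to the first; bystander. Origin at the centre of its underside
- mug: blue enamel mug, 82 mm diameter, 85 mm high, handle at its +y; bystander. Origin at the centre of its underside
- chopper: nut chopper with a dark crank on a squat glass jar, 94 mm diameter, 180 mm high, crank 66 mm out along its +x; bystander. Origin at the centre of its underside
Mind the look-alikes: they are no part of the job. There is more than one size of the muddler; the job needs the smaller. Several things look just like the boat: the one meant starts farthest to the robot's right.

How it is judged:
By the outcome, as a careful person would: the job done as asked, in the order asked, and still so for the second after the job is handed in, with the robot touching nothing.
It also fails if it takes over 72 s, if anything falls off the work surface, if the arm or the gripper's body presses on something with over 40 N, if the wrist force passes 120 N, or if a joint passes its speed limit or range.

## Working session

There is one attempt and no reset: what is moved stays moved. The work goes in short steps, Python scripts to look and compute and a tool call to move; the robot and the scene stay as the last step left them, time stands still between calls to the robot, and variables do not carry over. Pictures are saved under pics/ and viewed, at most 10 in all, crops included, and the job is handed in when it is done.

Besides the shell and the picture viewer there is one more tool, called after "Emit:" as name(argument=value, ...) on one line, values as JSON. apply_moves: Moves the arm, as the interface text tells. Its arguments: {"type":"object","properties":{"rows":{"type":"array","items":{"type":"array","items":{"type":"number","minimum":-1,"maximum":1}}},"jaw":{"type":"number"}},"required":["rows"]}

```bash
mkdir -p pics; ls; python3 - <<'E'
from station import env, imaging, job, finder
import cv2,numpy as np
s=env.read_state(); print(s['t'],s['tcp_pos'],s['tcp_rot'],s['opening'])
for c in ['side','top']:
    im=imaging.capture(c); cv2.imwrite(f'pics/{c}0.png',im[:,:,::-1])
    p=imaging.camera_params(c); print(c,np.round(p['mtx'],1).tolist(),np.round(p['world_to_cam'],4).tolist())
    for n in ['station','well','drip_plate','spout_tip','guard_handle','boat','muddler','tray','ramekin_a','mug','chopper']:
        try: print(n,[(np.round(d['location'],3).tolist(),round(d['p'],2)) for d in finder.find_in(c,n)])
        except Exception as e: print(n,e)
E
```

```text
pics
0.0 [0.25293861 0.54335015 0.25543512] [-6.79043654e-01 -3.06668898e+00  2.83824709e-03] 0.996638303939522
side [[489.6, 0.0, 320.5], [0.0, 489.6, 234.2], [0.0, 0.0, 1.0]] [[0.7605, -0.6493, 0.0078, -0.3128], [-0.3872, -0.4631, -0.7973, 0.2891], [0.5213, 0.6033, -0.6036, 1.1839], [0.0, 0.0, 0.0, 1.0]]
station [([0.589, -0.044, 0.08], 0.57)]
well [([0.588, -0.046, 0.078], 0.6)]
drip_plate [([0.591, -0.048, 0.076], 0.87)]
spout_tip [([0.586, -0.045, 0.077], 0.8)]
guard_handle []
boat [([0.347, 0.542, 0.019], 0.76)]
muddler [([0.299, 0.284, 0.035], 0.83), ([0.642, -0.124, 0.178], 0.72)]
tray [([0.444, -0.36, 0.002], 0.78)]
ramekin_a [([0.606, 0.262, 0.03], 0.92), ([0.636, 0.35, 0.033], 0.6)]
mug [([0.692, 0.274, 0.06], 0.76)]
chopper [([0.628, -0.393, 0.081], 0.97)]
top [[541.1, 0.0, 325.4], [0.0, 541.1, 240.3], [0.0, 0.0, 1.0]] [[-0.0303, -0.9995, 0.0057, 0.0448], [-0.9947, 0.0296, -0.0982, 0.447], [0.098, -0.0087, -0.9951, 1.519], [0.0, 0.0, 0.0, 1.0]]
station [([0.599, -0.012, 0.149], 0.79)]
well [([0.595, -0.01, 0.154], 0.57)]
drip_plate [([0.599, -0.011, 0.149], 0.95)]
spout_tip [([0.6, -0.01, 0.147], 0.75), ([0.454, -0.365, 0.002], 0.25)]
guard_handle [([0.66, 0.035, 0.156], 0.96)]
boat [([0.346, 0.544, 0.005], 0.73), ([0.482, 0.351, 0.005], 0.63)]
muddler [([0.222, 0.263, 0.041], 0.82), ([0.646, -0.113, 0.178], 0.68), ([0.642, -0.371, 0.141], 0.23)]
tray [([0.453, -0.368, 0.001], 0.98), ([0.598, -0.013, 0.148], 0.49)]
ramekin_a [([0.612, 0.265, 0.016], 0.73), ([0.598, -0.014, 0.148], 0.71)]
mug [([0.712, 0.299, 0.034], 0.67)]
chopper [([0.64, -0.37, 0.142], 0.6)]
```

View pics/top0.png

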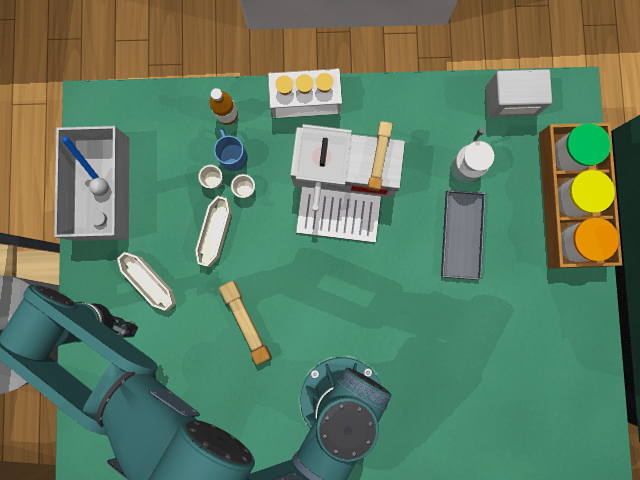

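View pics/side0.png

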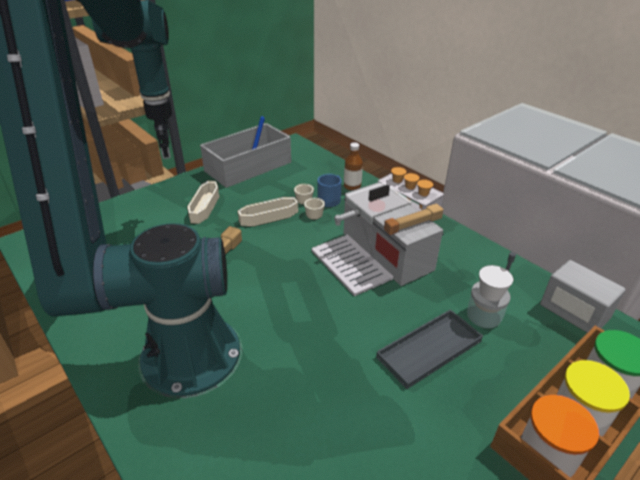

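In the top view the boat-like things are at (213,231) and (146,281). The one at (213,231) is farther right and has the ramekins at its far end, so it is the boat. The muddlers are at (381,155) on the housing and (245,322) on the counter. The housing one fits the task, and I'll check that it's the smaller. The tray is at (463,235), the guard handle at (323,151) and the spout at (316,195). I'll fit poses to the silhouettes.

```bash
cat > h.py <<'E'
from station import env, imaging, job, finder
import cv2,numpy as np
from scipy.optimize import minimize
def proj(c,P):
    p=imaging.camera_params(c); P=np.asarray(P,float)
    q=P@p['world_to_cam'][:3,:3].T+p['world_to_cam'][:3,3]; q=q@np.asarray(p['mtx']).T
    return q[:,:2]/q[:,2:]
def box(x0,x1,y0,y1,z0,z1): return np.array([[x,y,z] for x in(x0,x1) for y in(y0,y1) for z in(z0,z1)])/1000
M={'boat':[np.array([[x,y,z] for z in(0,42) for x,y in[(100,14),(100,-14),(-100,14),(-100,-14),(68,31),(68,-31),(-68,31),(-68,-31)]])/1000],
'muddler':[box(-60,50,-13,13,4,30),box(50,90,-17,17,0,34),box(-90,-60,-17,17,0,34)],
'tray':[box(-125,125,-55,55,0,22)],
'station':[box(-65,65,-145,145,0,150),box(-200,-65,-110,120,0,12),box(-148,-65,62,78,122,138),box(-148,-132,62,78,112,138)]}
S=8
def render(c,n,x,y,a,z=0,k=1):
    im=np.zeros((480,640),np.uint8); R=np.array([[np.cos(a),-np.sin(a),0],[np.sin(a),np.cos(a),0],[0,0,1]])
    for b in M[n]:
        h=cv2.convexHull(proj(c,k*b@R.T+[x,y,z]).astype(np.float32))
        cv2.fillConvexPoly(im,np.round(h*16).astype(np.int32),255,cv2.LINE_AA,4)
    return im/255.
def fit(masks,n,x0,z=0,k=1):
    B={c:cv2.GaussianBlur(m.astype(np.float32),(0,0),1) for c,m in masks.items()}
    def cost(v): return sum(((cv2.GaussianBlur(render(c,n,*v,z,k),(0,0),1)-B[c])**2).sum()/B[c].sum() for c in B)
    best=None
    for da in (0,.15,-.15):
        x=np.array(x0)+[0,0,da]
        r=minimize(cost,x,method='Nelder-Mead',options=dict(initial_simplex=[x,x+[.02,0,0],x+[0,.02,0],x+[0,0,.1]],xatol=2e-4,fatol=1e-5))
        if best is None or r.fun<best.fun: best=r
    return best.x,best.fun
def mask(c,n,xyz,new=False):
    if new: imaging.capture(c)
    u=proj(c,[xyz])[0]; L=finder.silhouettes(c,n)
    L=[(np.hypot(*(np.argwhere(d['pixels']).mean(0)[::-1]-u)),d) for d in L if d['pixels'].any()]
    return min(L,key=lambda t:t[0])[1]['pixels'] if L else None
E
cat > a.py <<'E'
from h import *
for c in('top','side'): imaging.capture(c)
im=imaging.capture('top'); vis=im.copy()
for n,x0,z,k in [('station',(.66,-.03,0),0,1),('boat',(.482,.351,.2),0,1),('muddler',(.64,-.115,.2),.15,1),('muddler',(.27,.263,.4),0,1.),('tray',(.452,-.366,0),0,1)]:
    ms={c:mask(c,n,[x0[0],x0[1],z+.02]) for c in('top','side')}
    for cs in (('top',),('side',),('top','side')):
        if all(ms[c] is not None for c in cs):
            v,f=fit({c:ms[c] for c in cs},n,x0,z,k); print(n,cs,np.round(v,4),round(f,3),[int(ms[c].sum()) for c in cs])
            if len(cs)==1 and cs[0]=='top': vv=v
    e=(render('top',n,*vv,z)>.5).astype(np.uint8)
    cn,_=cv2.findContours(e,cv2.RETR_EXTERNAL,cv2.CHAIN_APPROX_NONE); cv2.drawContours(vis,cn,-1,(255,0,255),1)
cv2.imwrite('pics/crop.png',cv2.resize(im[110:340,110:420,::-1],(800,593),interpolation=cv2.INTER_CUBIC))
cv2.imwrite('pics/vis.png',cv2.resize(vis[110:340,180:490,::-1],(800,593),interpolation=cv2.INTER_CUBIC))
E
python3 a.py
```

```text
station ('top',) [ 0.6563 -0.0349 -0.1687] 0.072 [9546]
station ('side',) [ 0.6545 -0.0305 -0.1613] 0.069 [8649]Traceback (most recent call last):
  File "a.py", line 8, in <module>
    v,f=fit({c:ms[c] for c in cs},n,x0,z,k); print(n,cs,np.round(v,4),round(f,3),[int(ms[c].sum()) for c in cs])
        ~~~^^^^^^^^^^^^^^^^^^^^^^^^^^^^^^^^
  File "h.py", line 26, in fit
    r=minimize(cost,x,method='Nelder-Mead',options=dict(initial_simplex=[x,x+[.02,0,0],x+[0,.02,0],x+[0,0,.1]],xatol=2e-4,fatol=1e-5))
    res = _minimize_neldermead(fun, x0, args, callback, bounds=bounds,
                               **options)
    fxr = func(xr)
    fx = function(np.copy(x), *(wrapper_args + args))
  File "h.py", line 22, in cost
    def cost(v): return sum(((cv2.GaussianBlur(render(c,n,*v,z,k),(0,0),1)-B[c])**2).sum()/B[c].sum() for c in B)
                        ~~~^^^^^^^^^^^^^^^^^^^^^^^^^^^^^^^^^^^^^^^^^^^^^^^^^^^^^^^^^^^^^^^^^^^^^^^^^^^^^^^^^^^^^^
  File "h.py", line 22, in <genexpr>
    def cost(v): return sum(((cv2.GaussianBlur(render(c,n,*v,z,k),(0,0),1)-B[c])**2).sum()/B[c].sum() for c in B)
                                               ~~~~~~^^^^^^^^^^^^
  File "h.py", line 17, in render
    h=cv2.convexHull(proj(c,k*b@R.T+[x,y,z]).astype(np.float32))
                     ~~~~^^^^^^^^^^^^^^^^^^^
  File "h.py", line 5, in proj
    p=imaging.camera_params(c); P=np.asarray(P,float)
ValueError: time passes only in moves, steps and waits
```

```bash
python3 - <<'E'
s=open('h.py').read()
s=s.replace("def proj(c,P):\n    p=imaging.camera_params(c);","C={c:imaging.camera_params(c) for c in('top','side')}\ndef proj(c,P):\n    p=C[c];")
s=s.replace("box(-148,-65,62,78","box(-73,73,-5,125,150,157),box(-35,35,53,67,157,193),box(-148,-65,62,78",1)
s=s.replace("def fit(masks,n,x0,z=0,k=1):","def fit(masks,n,x0,z=0,k=1,ig={}):")
s=s.replace("-B[c])**2)","-B[c])**2*(1-ig.get(c,0.)))")
open('h.py','w').write(s)
a=open('a.py').read()
a=a.replace("for n,x0","ig={}\nfor n,x0").replace("('station',(.66,-.03,0),0,1),","").replace("('tray',(","('station',(.656,-.033,-.165),0,1),('tray',(")
a=a.replace("n,x0,z,k);","n,x0,z,k,ig if n=='station' else {});").replace("    for cs in","    if z>.1: ig={c:cv2.dilate(ms[c].astype(np.float32),np.ones((5,5))) for c in ms if ms[c] is not None}\n    for cs in",1)
open('a.py','w').write(a)
E
python3 a.py
```

```text
boat ('top',) [ 0.483   0.35   -0.2953] 0.021 [1608]
boat ('side',) [ 0.4814  0.352  -0.2632] 0.027 [1176]
boat ('top', 'side') [ 0.4819  0.3505 -0.2945] 0.051 [1608, 1176]
muddler ('top',) [ 0.6514 -0.1157 -0.2278] 0.031 [853]
muddler ('side',) [ 0.6508 -0.1141 -0.1839] 0.135 [764]
muddler ('top', 'side') [ 0.6497 -0.1153 -0.2156] 0.178 [853, 764]
muddler ('top',) [0.2085 0.2566 0.4393] 0.24 [1294]
muddler ('side',) [0.3402 0.3545 0.9767] 0.786 [339]
muddler ('top', 'side') [0.2564 0.2795 0.4884] 1.604 [1294, 339]
station ('top',) [ 0.655  -0.0333 -0.1515] 0.005 [9796]
station ('side',) [ 0.6542 -0.0305 -0.1634] 0.019 [8418]
station ('top', 'side') [ 0.6544 -0.0322 -0.152 ] 0.026 [9796, 8418]
tray ('top',) [ 0.4542 -0.3639 -0.1096] 0.016 [3463]
tray ('side',) [ 0.4524 -0.3619 -0.1053] 0.021 [4139]
tray ('top', 'side') [ 0.4532 -0.363  -0.1051] 0.04 [3463, 4139]
```

View pics/crop.png

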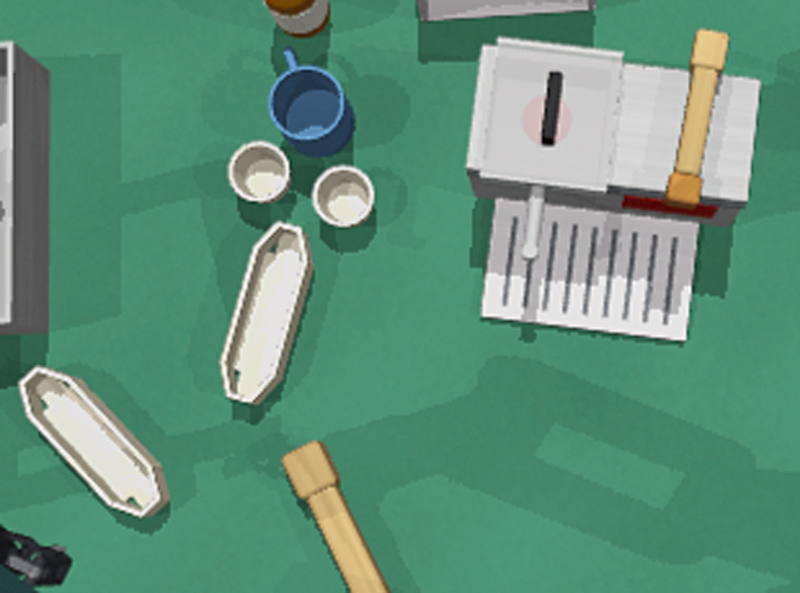

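View pics/vis.png

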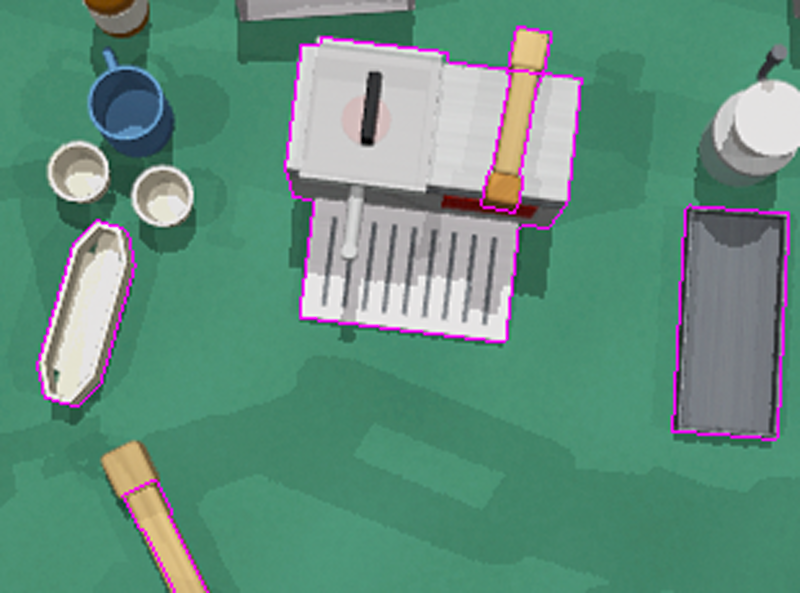

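The outlines fit well. The housing muddler matches the 180 mm model, and the counter one at (245,322) is clearly longer, so it's the wrong size. The boat at (213,231) next to the ramekins is confirmed. Next comes a motion helper, starting with the muddler.

```bash
cat >> h.py <<'E'
from scipy.spatial.transform import Rotation as Ro
ST=(.6546,-.0322,-.153)
def sw(x,y,z):
    c,s=np.cos(ST[2]),np.sin(ST[2]); x/=1000;y/=1000
    return [ST[0]+c*x-s*y,ST[1]+s*x+c*y,z/1000]
def plan(*W):
    s=env.read_state(); p0=np.array(s['tcp_pos']);R0=Ro.from_rotvec(s['tcp_rot']).as_matrix(); p=p0;a=None
    print('at',np.round(p0,4),'F',np.round(s['ft_force'],1),'t',round(s['t'],2))
    q=R0
    for w in W:
        ya=w[3]; y=np.array([np.cos(ya),np.sin(ya),0]);z=np.array([0,0,-1.]);R=np.c_[np.cross(y,z),y,z]
        d=R0.T@(np.array(w[:3])-p0); rv=Ro.from_matrix(R0.T@R).as_rotvec()/(np.pi/2)
        n=max(np.linalg.norm(np.array(w[:3])-p)/.05,np.degrees(Ro.from_matrix(q.T@R).magnitude())/8.59)
        print(np.round(np.r_[d/.4,rv],3).tolist(),'n=%.1f'%n); p=np.array(w[:3]);q=R
E
python3 - <<'E'
from h import *
im=imaging.capture('top').astype(int)
d=(im.max(2)<70); d[:130]=0;d[170:]=0;d[:,:310]=0;d[:,340:]=0
v,u=np.nonzero(d); print('dark',len(u),u.mean(),v.mean(),u.min(),u.max(),v.min(),v.max())
for g in (0,5,10,15,20):
    P=np.array([sw(x,70-g+y,z) for x in(-35,35) for y in(-7,7) for z in(157,193)])
    q=cv2.convexHull(proj('top',P).astype(np.float32)).reshape(-1,2); m=cv2.moments(q); print(g,m['m10']/m['m00'],m['m01']/m['m00'],q.min(0),q.max(0))
x,y,ya=.6502,-.1152,-.222+np.pi/2
plan((.45,.2,.30,ya),(x,y,.28,ya),(x,y,.178,ya))
E
```

```text
dark 127 323.2204724409449 151.6220472440945 320 327 138 165
0 321.0360490398622 151.59553273590834 [316.65085 136.40854] [325.40384 166.77495]
5 322.9413293039743 151.82715575202946 [318.58456 136.64337] [327.32834 167.0057 ]
10 324.84669414431346 152.0587517847523 [320.51837 136.87822] [329.25293 167.23648]
15 326.7521567685257 152.29036990355922 [322.4479  137.11308] [331.1776  167.46725]
20 328.6577090288468 152.52196979939066 [324.33322 137.34795] [333.1024  167.69804]
at [0.2533 0.5439 0.2563] F [ 0.4  0.5 -0.5] t 2.15
[-0.809, -0.572, -0.109, -0.0, -0.0, -0.136] n=8.0
[-1.595, -1.075, -0.059, -0.0, -0.0, -0.136] n=7.5
[-1.595, -1.075, 0.196, -0.0, -0.0, -0.136] n=2.0
```

Emit:
apply_moves(rows=[[-0.4,-0.28,-0.11,0,0,-0.07],[-0.809,-0.572,-0.109,0,0,-0.136],[-0.809,-0.572,-0.109,0,0,-0.136],[-0.809,-0.572,-0.109,0,0,-0.136],[-0.809,-0.572,-0.109,0,0,-0.136],[-0.809,-0.572,-0.109,0,0,-0.136],[-0.809,-0.572,-0.109,0,0,-0.136],[-0.809,-0.572,-0.109,0,0,-0.136],[-0.809,-0.572,-0.109,0,0,-0.136],[-0.809,-0.572,-0.109,0,0,-0.136],[-0.809,-0.572,-0.109,0,0,-0.136]], jaw=60)

```text
t: 3.25
tcp_pos: [0.4494, 0.2005, 0.2997]
tcp_rot: [-0.348, -3.121, -0.0]
ft_force: [-0.3, 0.8, -0.5]
opening: 0.703
finger_force: 0.0
```

```bash
python3 - <<'E'
from h import *
x,y,ya=.6502,-.1152,-.222+np.pi/2
plan((x,y,.28,ya),(x,y,.19,ya),(x,y,.178,ya))
E
```

```text
at [0.4494 0.2005 0.2997] F [-0.3  0.8 -0.5] t 3.25
[-0.663, -0.659, 0.049, 0.0, -0.001, 0.0] n=7.5
[-0.663, -0.659, 0.274, 0.0, -0.001, 0.0] n=1.8
[-0.664, -0.659, 0.304, 0.0, -0.001, 0.0] n=0.2
```

Emit:
apply_moves(rows=[[-0.663,-0.659,0.05,0,0,0],[-0.663,-0.659,0.05,0,0,0],[-0.663,-0.659,0.05,0,0,0],[-0.663,-0.659,0.05,0,0,0],[-0.663,-0.659,0.05,0,0,0],[-0.663,-0.659,0.05,0,0,0],[-0.663,-0.659,0.05,0,0,0],[-0.663,-0.659,0.05,0,0,0],[-0.663,-0.659,0.05,0,0,0],[-0.663,-0.659,0.05,0,0,0],[-0.663,-0.659,0.15,0,0,0],[-0.663,-0.659,0.22,0,0,0],[-0.663,-0.659,0.27,0,0,0],[-0.663,-0.659,0.29,0,0,0],[-0.664,-0.659,0.302,0,0,0],[-0.664,-0.659,0.302,0,0,0],[-0.664,-0.659,0.302,0,0,0]])

```text
t: 4.95
tcp_pos: [0.6518, -0.1155, 0.1804]
tcp_rot: [0.347, 3.12, -0.001]
ft_force: [0.3, 0.6, 1.3]
opening: 0.703
finger_force: 0.0
```

Emit:
apply_moves(rows=[[0,0,0,0,0,0],[0,0,0,0,0,0],[0,0,0,0,0,0],[0,0,0,0,0,0],[0,0,0,0,0,0],[0,0,0,0,0,0],[0,0,0,0,0,0]], jaw=10)

```text
t: 5.65
tcp_pos: [0.6517, -0.116, 0.1801]
tcp_rot: [0.348, 3.121, -0.001]
ft_force: [-1.1, 0.1, 6.1]
opening: 0.294
finger_force: 59.9
```

Emit:
apply_moves(rows=[[0,0,-0.03,0,0,0],[0,0,-0.1,0,0,0],[0,0,-0.2,0,0,0],[0,0,-0.25,0,0,0],[0,0,-0.25,0,0,0]])

```text
t: 6.15
tcp_pos: [0.653, -0.1164, 0.2834]
tcp_rot: [0.348, 3.115, -0.002]
ft_force: [1.5, -0.7, -0.9]
opening: 0.292
finger_force: 59.0
```

```bash
python3 - <<'E'
from h import *
im=imaging.capture('side'); cv2.imwrite('pics/s1.png',im[60:420,160:640,::-1])
ya=-.107+np.pi/2
plan((.46,-.363,.22,ya),(.4535,-.363,.1,ya),(.4535,-.363,.036,ya))
E
```

```text
at [ 0.6517 -0.116   0.2809] F [ 0.5 -0.1 -1.4] t 6.2
[0.332, -0.708, 0.151, -0.0, 0.002, -0.073] n=6.4
[0.349, -0.711, 0.451, -0.0, 0.002, -0.073] n=2.4
[0.349, -0.711, 0.611, -0.0, 0.002, -0.073] n=1.3
```

View pics/s1.png

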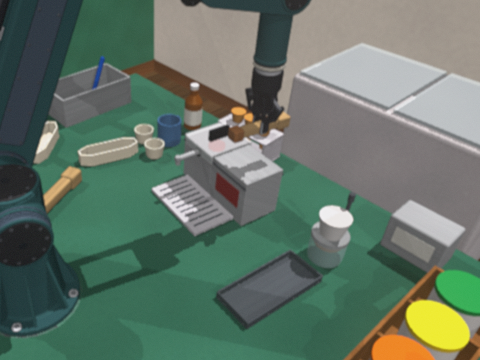

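The side view shows the muddler held level in the gripper at (265,130), with the housing top clear. Next, the tray.

Emit:
apply_moves(rows=[[0.332,-0.708,0.05,0,0,-0.073],[0.332,-0.708,0.05,0,0,-0.073],[0.332,-0.708,0.05,0,0,-0.073],[0.332,-0.708,0.05,0,0,-0.073],[0.332,-0.708,0.05,0,0,-0.073],[0.332,-0.708,0.05,0,0,-0.073],[0.349,-0.711,0.05,0,0,-0.073],[0.349,-0.711,0.05,0,0,-0.073],[0.349,-0.711,0.1,0,0,-0.073],[0.349,-0.711,0.2,0,0,-0.073],[0.349,-0.711,0.3,0,0,-0.073],[0.349,-0.711,0.4,0,0,-0.073],[0.349,-0.711,0.5,0,0,-0.073],[0.349,-0.711,0.55,0,0,-0.073],[0.349,-0.711,0.58,0,0,-0.073],[0.349,-0.711,0.6,0,0,-0.073],[0.349,-0.711,0.611,0,0,-0.073],[0.349,-0.711,0.611,0,0,-0.073],[0.349,-0.711,0.611,0,0,-0.073]])

```text
t: 8.1
tcp_pos: [0.4528, -0.3629, 0.0357]
tcp_rot: [0.169, 3.136, -0.002]
ft_force: [0.4, -0.4, -0.4]
opening: 0.298
finger_force: 59.4
```

Emit:
apply_moves(rows=[[0,0,0.003,0,0,0],[0,0,0.003,0,0,0],[0,0,0.003,0,0,0],[0,0,0.003,0,0,0]], jaw=46)

```text
t: 8.5
tcp_pos: [0.4523, -0.3626, 0.0338]
tcp_rot: [0.169, 3.137, -0.001]
ft_force: [0.3, -0.0, -0.4]
opening: 0.54
finger_force: 0.0
```

Emit:
apply_moves(rows=[[0,0,-0.05,0,0,0],[0,0,-0.15,0,0,0],[0,0,-0.3,0,0,0],[0,0,-0.5,0,0,0],[0,0,-0.5,0,0,0],[0,0,-0.5,0,0,0]])

```text
t: 9.1
tcp_pos: [0.455, -0.3652, 0.2402]
tcp_rot: [0.168, 3.128, -0.013]
ft_force: [0.3, -0.5, 0.8]
opening: 0.545
finger_force: 0.0
```

```bash
python3 - <<'E'
from h import *
b=(.4823,.3505,-.293); x,y=b[0]+.025*np.cos(b[2]),b[1]+.025*np.sin(b[2]); ya=b[2]+np.pi/2
print(x,y)
plan((.5,-.05,.28,ya),(x,y,.25,ya))
E
```

```text
0.5062345427007491 0.3432793583591192
at [ 0.455  -0.3652  0.2402] F [ 0.3 -0.5  0.8] t 9.1
[-0.028, 0.795, -0.105, -0.004, 0.006, 0.118] n=6.4
[0.062, 1.774, -0.039, -0.004, 0.006, 0.118] n=7.9
```

Emit:
apply_moves(rows=[[-0.03,0.8,-0.1,0,0,0.118],[-0.03,0.8,-0.1,0,0,0.118],[-0.03,0.8,-0.1,0,0,0.118],[-0.03,0.8,-0.1,0,0,0.118],[-0.03,0.8,-0.1,0,0,0.118],[-0.03,0.8,-0.1,0,0,0.118],[-0.03,0.8,-0.1,0,0,0.118],[-0.03,0.8,-0.1,0,0,0.118],[-0.03,0.8,-0.1,0,0,0.118]], jaw=85)

```text
t: 10.0
tcp_pos: [0.4981, -0.0454, 0.2728]
tcp_rot: [-0.456, -3.107, 0.001]
ft_force: [-0.1, -0.5, -1.1]
opening: 0.993
finger_force: 0.0
```

```bash
python3 - <<'E'
from h import *
ms={c:mask(c,'boat',[.482,.35,.02],True) for c in('top','side')}
for cs in (('top',),('side',)): print(fit({c:ms[c] for c in cs},'boat',(.482,.35,-.29)),ms[cs[0]].sum())
ms=mask('top','muddler',[.4535,-.363,.02]); print('mud',fit({'top':ms},'muddler',(.4535,-.363,-.11),.004))
b=(.4823,.3505,-.293); x,y=b[0]+.025*np.cos(b[2]),b[1]+.025*np.sin(b[2]); ya=b[2]+np.pi/2
plan((x,y,.15,ya),(x,y,.032,ya))
E
```

```text
(array([ 0.48342205,  0.34966318, -0.29017442]), np.float64(0.011003088561296262)) 1649
(array([ 0.48192759,  0.35160023, -0.26307177]), np.float64(0.026162161065006975)) 1180
mud (array([ 0.45205457, -0.3651444 , -0.12595663]), np.float64(0.07237813483093913))
at [ 0.4982 -0.0467  0.2731] F [ 0.   1.5 -0.3] t 10.25
[0.264, 0.939, 0.308, -0.0, -0.0, -0.001] n=8.2
[0.264, 0.939, 0.603, -0.0, -0.0, -0.001] n=2.4
```

Emit:
apply_moves(rows=[[0.264,0.939,0.15,0,0,0],[0.264,0.939,0.15,0,0,0],[0.264,0.939,0.15,0,0,0],[0.264,0.939,0.15,0,0,0],[0.264,0.939,0.15,0,0,0],[0.264,0.939,0.15,0,0,0],[0.264,0.939,0.15,0,0,0],[0.264,0.939,0.15,0,0,0],[0.264,0.939,0.15,0,0,0],[0.264,0.939,0.15,0,0,0],[0.264,0.939,0.25,0,0,0],[0.264,0.939,0.35,0,0,0],[0.264,0.939,0.45,0,0,0],[0.264,0.939,0.53,0,0,0],[0.264,0.939,0.58,0,0,0],[0.264,0.939,0.602,0,0,0],[0.264,0.939,0.602,0,0,0],[0.264,0.939,0.602,0,0,0]])

```text
t: 12.05
tcp_pos: [0.5068, 0.344, 0.0338]
tcp_rot: [0.46, 3.107, 0.001]
ft_force: [-0.3, 0.0, 0.3]
opening: 0.996
finger_force: 0.0
```

Emit:
apply_moves(rows=[[0,0,0,0,0,0],[0,0,0,0,0,0],[0,0,0,0,0,0],[0,0,0,0,0,0],[0,0,0,0,0,0],[0,0,0,0,0,0]], jaw=45)

```text
t: 12.65
tcp_pos: [0.5068, 0.345, 0.0344]
tcp_rot: [0.458, 3.106, 0.002]
ft_force: [0.2, -1.4, 4.8]
opening: 0.717
finger_force: 66.5
```

Emit:
apply_moves(rows=[[0,0,-0.03,0,0,0],[0,0,-0.1,0,0,0],[0,0,-0.2,0,0,0],[0,0,-0.32,0,0,0],[0,0,-0.45,0,0,0],[0,0,-0.55,0,0,0],[0,0,-0.6,0,0,0],[0,0,-0.6,0,0,0]])

```text
t: 13.45
tcp_pos: [0.5073, 0.3456, 0.2775]
tcp_rot: [0.457, 3.102, 0.007]
ft_force: [0.5, -0.5, -3.2]
opening: 0.715
finger_force: 66.4
```

```bash
python3 - <<'E'
from h import *
g=lambda y,z:(*sw(-137,y,z),ST[2])
A=g(-150,260); print(A)
p=env.read_state()['tcp_pos']
plan((.49,.1,.27,.5),A,g(-150,60))
E
```

```text
(np.float64(0.49633982556196543), np.float64(-0.15956843088788875), 0.26, -0.153)
at [0.5073 0.3456 0.2775] F [ 0.5 -0.5 -3.2] t 13.45
[-0.135, -0.6, 0.016, 0.005, 0.002, 0.495] n=5.2
[-0.338, -1.217, 0.039, 0.006, 0.0, 0.911] n=5.2
[-0.335, -1.22, 0.539, 0.006, 0.0, 0.911] n=4.0
```

Emit:
apply_moves(rows=[[-0.135,-0.6,0.016,0,0,0.495],[-0.135,-0.6,0.016,0,0,0.495],[-0.135,-0.6,0.016,0,0,0.495],[-0.135,-0.6,0.016,0,0,0.495],[-0.135,-0.6,0.016,0,0,0.495],[-0.135,-0.6,0.016,0,0,0.495],[-0.25,-0.98,0.03,0,0,0.911],[-0.25,-0.98,0.03,0,0,0.911],[-0.25,-0.98,0.03,0,0,0.911],[-0.25,-0.98,0.03,0,0,0.911],[-0.25,-0.98,0.03,0,0,0.911],[-0.25,-0.98,0.03,0,0,0.911],[-0.25,-0.98,0.03,0,0,0.911],[-0.25,-0.98,0.03,0,0,0.911]])

```text
t: 14.85
tcp_pos: [0.488, -0.0589, 0.2602]
tcp_rot: [-2.382, -2.047, 0.001]
ft_force: [-0.2, 0.4, -2.6]
opening: 0.716
finger_force: 67.1
```

```bash
python3 - <<'E'
from h import *
g=lambda y,z:(*sw(-137,y,z),ST[2])
plan(g(-150,200),g(-150,57))
E
```

```text
at [ 0.488  -0.0589  0.2602] F [-0.2  0.4 -2.6] t 14.85
[-0.246, 0.059, 0.15, -0.001, -0.0, 0.002] n=2.4
[-0.246, 0.059, 0.508, -0.001, -0.0, 0.002] n=2.9
```

Emit:
apply_moves(rows=[[-0.246,0.059,0.1,0,0,0],[-0.246,0.059,0.1,0,0,0],[-0.246,0.059,0.1,0,0,0],[-0.246,0.059,0.2,0,0,0],[-0.246,0.059,0.3,0,0,0],[-0.246,0.059,0.4,0,0,0],[-0.246,0.059,0.47,0,0,0],[-0.246,0.059,0.5,0,0,0],[-0.246,0.059,0.508,0,0,0],[-0.246,0.059,0.508,0,0,0],[-0.246,0.059,0.508,0,0,0]])

```text
t: 15.95
tcp_pos: [0.4979, -0.1609, 0.0589]
tcp_rot: [2.382, 2.044, 0.002]
ft_force: [-0.8, 0.2, -1.8]
opening: 0.715
finger_force: 66.9
```

```bash
python3 - <<'E'
from h import *
im=imaging.capture('side'); cv2.imwrite('pics/s2.png',im[120:360,220:520,::-1].repeat(2,0).repeat(2,1))
g=lambda y,z:(*sw(-137,y,z),ST[2])
ms={'top':mask('top','boat',[.49,-.13,.04],True)}
m=ms['top'];print(m.sum(), np.argwhere(m).mean(0))
plan(g(-150,57),g(-13,57),g(-13,47))
E
```

```text
641 [216.79875195 372.1700468 ]
at [ 0.4976 -0.1609  0.0588] F [-1.  -0.3 -2.6] t 16.1
[0.003, -0.004, 0.004, 0.002, 0.001, 0.0] n=0.1
[0.345, -0.004, 0.004, 0.002, 0.001, 0.0] n=2.7
[0.345, -0.004, 0.029, 0.002, 0.001, 0.0] n=0.2
```

View pics/s2.png

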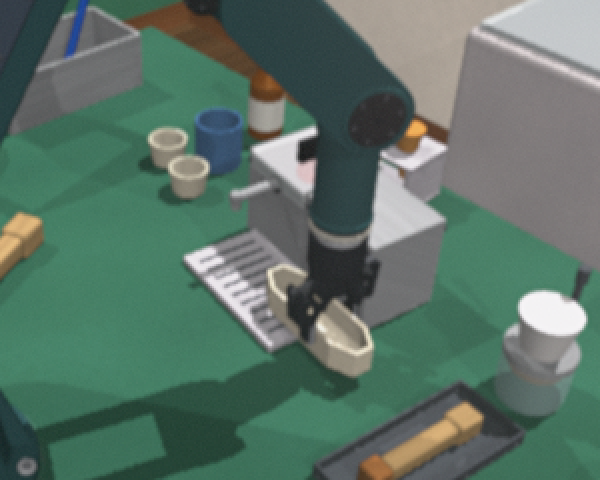

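The side view shows the boat held level at crop (320,320), just beside the drip plate, and the muddler lying flat in the tray. Now I'll slide the boat under the spout.

Emit:
apply_moves(rows=[[0.06,-0.002,0,0,0,0],[0.13,-0.003,0,0,0,0],[0.2,-0.004,0,0,0,0],[0.26,-0.004,0,0,0,0],[0.31,-0.004,0.003,0,0,0],[0.335,-0.004,0.004,0,0,0],[0.345,-0.004,0.004,0,0,0],[0.345,-0.004,0.004,0,0,0],[0.345,-0.004,0.004,0,0,0]])

```text
t: 17.0
tcp_pos: [0.5163, -0.0246, 0.0561]
tcp_rot: [2.385, 2.044, -0.0]
ft_force: [-0.3, 0.1, -2.6]
opening: 0.718
finger_force: 67.0
```

Emit:
apply_moves(rows=[[0,0,0.01,0,0,0],[0,0,0.018,0,0,0],[0,0,0.023,0,0,0],[0,0,0.023,0,0,0]])

```text
t: 17.4
tcp_pos: [0.516, -0.0242, 0.0465]
tcp_rot: [-2.385, -2.044, 0.001]
ft_force: [0.6, 0.4, -3.2]
opening: 0.717
finger_force: 67.1
```

Emit:
apply_moves(rows=[[0,0,0.002,0,0,0],[0,0,0.003,0,0,0],[0,0,0.003,0,0,0]])

```text
t: 17.7
tcp_pos: [0.516, -0.0241, 0.0464]
tcp_rot: [2.385, 2.045, -0.0]
ft_force: [-4.7, -0.8, 10.8]
opening: 0.717
finger_force: 68.7
```

```bash
python3 - <<'E'
from h import *
ig={}
ms={}
for c in('top','side'):
    ms[c]=mask(c,'boat',[.52,0,.04],True); print(c,ms[c].sum())
    P=sw(-137,12,12); 
    r=render(c,'boat',P[0],P[1],ST[2]+np.pi/2,P[2])>.5
    print((r&ms[c]).sum(),(ms[c]&~r).sum(),r.sum())
im=imaging.capture('side'); 
cv2.imwrite('pics/s3.png',cv2.resize(im[160:320,290:450,::-1],(560,560)))
E
```

```text
top 337
337 0 1668
side 982
952 30 1470
```

View pics/s3.png

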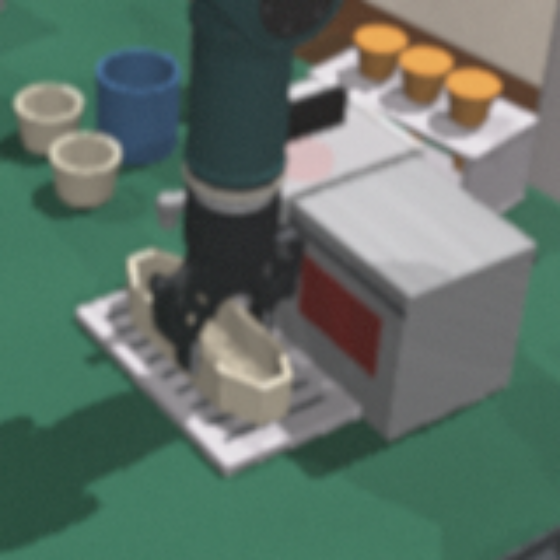

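The side view shows the boat standing on the drip plate, at crop (210,330), and the force reading of +10.8 N confirms contact. I'll release it, rise straight up and back off.

Emit:
apply_moves(rows=[[0,0,-0.002,0,0,0],[0,0,-0.002,0,0,0],[0,0,-0.002,0,0,0],[0,0,-0.002,0,0,0]], jaw=85)

```text
t: 18.35
tcp_pos: [0.5134, -0.0234, 0.0457]
tcp_rot: [-2.382, -2.043, 0.005]
ft_force: [-5.9, 1.3, 1.6]
opening: 0.995
finger_force: 0.0
```

Emit:
apply_moves(rows=[[0,0,-0.05,0,0,0],[0,0,-0.15,0,0,0],[0,0,-0.25,0,0,0],[0,0,-0.37,0,0,0],[0,0,-0.5,0,0,0],[0,0,-0.55,0,0,0],[0,0,-0.55,0,0,0],[0,0,-0.55,0,0,0]])

```text
t: 19.15
tcp_pos: [0.5162, -0.0238, 0.2663]
tcp_rot: [2.384, 2.045, 0.001]
ft_force: [0.2, -0.1, 0.1]
opening: 0.995
finger_force: 0.0
```

```bash
python3 - <<'E'
from h import *
ya=ST[2]+np.pi/2
P=lambda y,z:(*sw(0,y,z),ya)
plan(P(64,270),P(64,188))
E
```

```text
at [ 0.5162 -0.0238  0.2663] F [ 0.2 -0.1  0.1] t 19.15
[0.192, 0.345, -0.009, 0.0, 0.0, -1.0] n=10.5
[0.192, 0.345, 0.196, 0.0, 0.0, -1.0] n=1.6
```

Emit:
apply_moves(rows=[[0.192,0.345,-0.009,0,0,-1],[0.192,0.345,-0.009,0,0,-1],[0.192,0.345,-0.009,0,0,-1],[0.192,0.345,-0.009,0,0,-1],[0.192,0.345,-0.009,0,0,-1],[0.192,0.345,-0.009,0,0,-1],[0.192,0.345,-0.009,0,0,-1],[0.192,0.345,-0.009,0,0,-1],[0.192,0.345,-0.009,0,0,-1],[0.192,0.345,-0.009,0,0,-1],[0.192,0.345,-0.009,0,0,-1],[0.192,0.345,-0.009,0,0,-1],[0.192,0.345,-0.009,0,0,-1]], jaw=60)

```text
t: 20.45
tcp_pos: [0.6635, 0.031, 0.2679]
tcp_rot: [-0.243, -3.129, 0.0]
ft_force: [0.2, 0.2, -0.6]
opening: 0.704
finger_force: 0.0
```

```bash
python3 - <<'E'
from h import *
ya=ST[2]+np.pi/2
P=lambda y,z:(*sw(0,y,z),ya)
p=sw(-137,12,12)
for c in('side','top'):
    m=mask(c,'boat',[.52,0,.04],True); v,f=fit({c:m},'boat',(p[0],p[1],ya),.012)
    d=v[:2]-np.array(ST[:2]); cs,sn=np.cos(ST[2]),np.sin(ST[2])
    print(c,m.sum(),v,f,'station',cs*d[0]+sn*d[1],-sn*d[0]+cs*d[1],v[2]-ST[2])
im=imaging.capture('side');cv2.imwrite('pics/s4.png',cv2.resize(im[140:320,270:470,::-1],(660,594)))
plan(P(64,270),P(64,188))
E
```

```text
side 1398 [0.51880687 0.00235216 1.41115781] 0.011794853092370088 station -0.13947272084132484 0.013453142305928634 1.5641578099391544
top 352 [ 0.54227656 -0.09808956  2.53212468] 3.0439494343977174 station -0.10096950080461856 -0.08223837137020329 2.6851246775252813
at [0.6642 0.031  0.2696] F [ 0.3 -0.1 -0.1] t 20.7
[-0.0, 0.0, -0.001, -0.0, -0.0, -0.0] n=0.0
[-0.0, 0.0, 0.204, -0.0, -0.0, -0.0] n=1.6
```

View pics/s4.png

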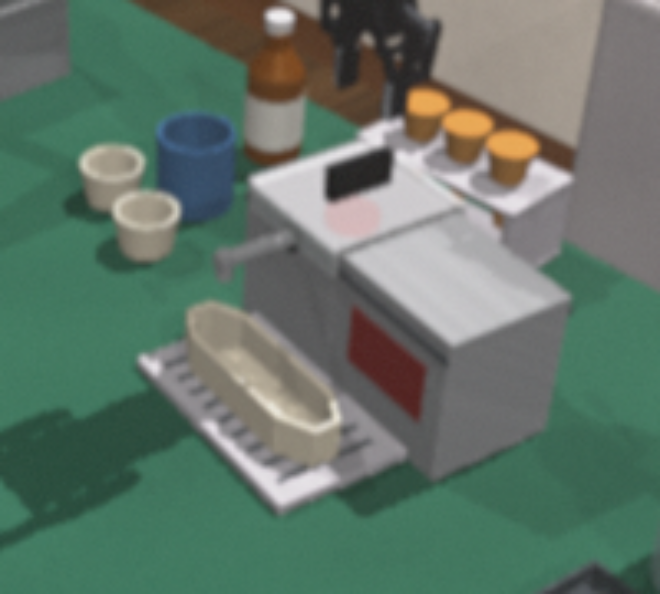

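The side view shows the boat upright on the plate, the spout at crop (222,265) over its +y end, and the black handle at (358,173). The fit puts the boat at station (-139, 13) mm, with the spout tip inside it. Now the guard.

Emit:
apply_moves(rows=[[0,0,0.08,0,0,0],[0,0,0.15,0,0,0],[0,0,0.18,0,0,0],[0,0,0.2,0,0,0],[0,0,0.2,0,0,0],[0,0,0.2,0,0,0]])

```text
t: 21.3
tcp_pos: [0.6651, 0.031, 0.191]
tcp_rot: [0.24, 3.131, -0.0]
ft_force: [1.3, -0.6, 0.9]
opening: 0.705
finger_force: 0.0
```

Emit:
apply_moves(rows=[[0,0,0,0,0,0],[0,0,0,0,0,0],[0,0,0,0,0,0],[0,0,0,0,0,0],[0,0,0,0,0,0],[0,0,0,0,0,0],[0,0,0,0,0,0]], jaw=5)

```text
t: 22.0
tcp_pos: [0.6647, 0.0312, 0.1909]
tcp_rot: [0.24, 3.131, 0.0]
ft_force: [-0.4, 0.9, 6.0]
opening: 0.152
finger_force: 59.9
```

```bash
python3 - <<'E'
from h import *
s=env.read_state();p=np.array(s['tcp_pos']);d=p[:2]-ST[:2]
c,sn=np.cos(ST[2]),np.sin(ST[2]);print('station',c*d[0]+sn*d[1],-sn*d[0]+c*d[1],p[2],s['ft_force'],s['finger_force'],s['opening'],s['tcp_rot'])
E
```

```text
station 0.00032394244702132514 0.06416654370755351 0.19085630187315542 [-0.37785361  0.90639262  5.95404544] 59.91650998592377 0.1517689477777697 [2.39980764e-01 3.13106511e+00 3.00555927e-04]
```

Emit:
apply_moves(rows=[[0,-0.02,0,0,0,0],[0,-0.06,0,0,0,0],[0,-0.11,0,0,0,0],[0,-0.16,0,0,0,0],[0,-0.21,0,0,0,0],[0,-0.25,0,0,0,0],[0,-0.28,0,0,0,0],[0,-0.3,0,0,0,0],[0,-0.305,0,0,0,0],[0,-0.305,0,0,0,0]])

```text
t: 23.0
tcp_pos: [0.646, -0.0905, 0.1908]
tcp_rot: [0.241, 3.131, -0.002]
ft_force: [-1.5, -0.6, 5.6]
opening: 0.155
finger_force: 60.1
```

Emit:
apply_moves(rows=[[0,-0.003,0,0,0,0],[0,-0.006,0,0,0,0],[0,-0.006,0,0,0,0]])

```text
t: 23.3
tcp_pos: [0.6458, -0.0915, 0.1908]
tcp_rot: [0.24, 3.131, 0.001]
ft_force: [-0.7, 2.7, 5.6]
opening: 0.152
finger_force: 60.1
```

Emit:
apply_moves(rows=[[0,-0.004,0,0,0,0],[0,-0.006,0,0,0,0],[0,-0.006,0,0,0,0]])

```text
t: 23.6
tcp_pos: [0.6458, -0.0916, 0.1908]
tcp_rot: [0.24, 3.131, 0.007]
ft_force: [2.6, 9.6, 5.4]
opening: 0.152
finger_force: 60.1
```

The guard is at its open stop. I'll back off, release and go to the pump head with the jaws shut.

Emit:
apply_moves(rows=[[0,0.008,0,0,0,0],[0,0.008,0,0,0,0],[0,0.008,0,0,0,0],[0,0.008,0,0,0,0]], jaw=50)

```text
t: 24.0
tcp_pos: [0.6452, -0.0915, 0.1897]
tcp_rot: [-0.24, -3.132, 0.001]
ft_force: [0.1, -0.1, -0.3]
opening: 0.586
finger_force: 0.0
```

Emit:
apply_moves(rows=[[0,0,-0.05,0,0,0],[0,0,-0.15,0,0,0],[0,0,-0.2,0,0,0],[0,0,-0.2,0,0,0]])

```text
t: 24.4
tcp_pos: [0.6475, -0.092, 0.2738]
tcp_rot: [0.24, 3.126, -0.002]
ft_force: [0.4, -0.2, -0.0]
opening: 0.589
finger_force: 0.0
```

```bash
python3 - <<'E'
from h import *
ya=ST[2]+np.pi/2
P=lambda y,z:(*sw(0,y,z),ya)
d=mask('top','guard_handle',sw(0,-60,180),True)
v,u=np.nonzero(d); print(u.min(),u.max(),v.min(),v.max(), proj('top',[sw(-73,-60-65,157),sw(73,-60+65,157),sw(0,70,135)]))
plan(P(70,270),P(70,170),P(70,135))
E
```

```text
353 396 147 182 [[391.42141462 189.59599854]
 [348.79372926 129.74160861]
 [321.08744801 155.64702444]]
at [ 0.6453 -0.0914  0.2699] F [-0.7 -0.2 -0.4] t 24.5
[-0.0, 0.325, -0.0, -0.0, 0.0, -0.0] n=2.6
[-0.0, 0.325, 0.25, -0.0, 0.0, -0.0] n=2.0
[-0.0, 0.325, 0.337, -0.0, 0.0, -0.0] n=0.7
```

Emit:
apply_moves(rows=[[0,0.325,0,0,0,0],[0,0.325,0,0,0,0],[0,0.325,0,0,0,0],[0,0.325,0,0,0,0],[0,0.325,0,0,0,0],[0,0.325,0,0,0,0],[0,0.325,0.1,0,0,0],[0,0.325,0.2,0,0,0],[0,0.325,0.25,0,0,0],[0,0.325,0.275,0,0,0],[0,0.325,0.295,0,0,0],[0,0.325,0.31,0,0,0],[0,0.325,0.32,0,0,0],[0,0.325,0.328,0,0,0],[0,0.325,0.328,0,0,0]], jaw=0)

```text
t: 26.0
tcp_pos: [0.6648, 0.0362, 0.1404]
tcp_rot: [-0.241, -3.132, 0.002]
ft_force: [-7.0, -1.9, 9.5]
opening: 0.0
finger_force: 4.7
```

Emit:
apply_moves(rows=[[0,0,0.004,0,0,0],[0,0,0.008,0,0,0],[0,0,0.01,0,0,0],[0,0,0.01,0,0,0]])

```text
t: 26.4
tcp_pos: [0.6649, 0.0362, 0.137]
tcp_rot: [0.241, 3.132, -0.002]
ft_force: [-7.0, -1.3, 10.2]
opening: -0.0
finger_force: 5.3
```

Emit:
apply_moves(rows=[[0,0,0.003,0,0,0],[0,0,0.006,0,0,0],[0,0,0.006,0,0,0]])

```text
t: 26.7
tcp_pos: [0.6649, 0.0362, 0.1351]
tcp_rot: [0.241, 3.132, -0.002]
ft_force: [-6.9, -1.3, 13.2]
opening: -0.001
finger_force: 6.5
```

Emit:
apply_moves(rows=[[0,0,0.003,0,0,0],[0,0,0.006,0,0,0],[0,0,0.006,0,0,0]])

```text
t: 27.0
tcp_pos: [0.665, 0.0362, 0.1349]
tcp_rot: [0.241, 3.131, -0.002]
ft_force: [-12.8, -1.9, 26.9]
opening: -0.004
finger_force: 13.5
```

The force jumped to 27 N with no further travel, so the head is at its stop. Coming up now.

Emit:
apply_moves(rows=[[0,0,-0.01,0,0,0],[0,0,-0.03,0,0,0],[0,0,-0.06,0,0,0],[0,0,-0.1,0,0,0],[0,0,-0.2,0,0,0],[0,0,-0.3,0,0,0],[0,0,-0.34,0,0,0],[0,0,-0.34,0,0,0],[0,0,-0.34,0,0,0]])

```text
t: 27.9
tcp_pos: [0.6655, 0.037, 0.2663]
tcp_rot: [0.241, 3.131, -0.0]
ft_force: [0.1, -0.4, 0.3]
opening: -0.002
finger_force: 0.0
```

```bash
python3 - <<'E'
from h import *
ya=ST[2]+np.pi/2
T=(.6456,-.0912)
plan((*T,.270,ya),(*T,.19,ya))
E
```

```text
at [0.6655 0.037  0.2663] F [ 0.1 -0.4  0.3] t 27.9
[0.0, -0.324, -0.009, 0.0, 0.001, -0.0] n=2.6
[0.0, -0.324, 0.191, 0.0, 0.001, -0.0] n=1.6
```

Emit:
apply_moves(rows=[[0,-0.324,-0.01,0,0,0],[0,-0.324,-0.01,0,0,0],[0,-0.324,-0.01,0,0,0],[0,-0.324,-0.01,0,0,0],[0,-0.324,-0.01,0,0,0],[0,-0.324,-0.01,0,0,0],[0,-0.324,0.08,0,0,0],[0,-0.324,0.15,0,0,0],[0,-0.324,0.18,0,0,0],[0,-0.324,0.191,0,0,0],[0,-0.324,0.191,0,0,0]], jaw=50)

```text
t: 29.0
tcp_pos: [0.6457, -0.0901, 0.1895]
tcp_rot: [-0.239, -3.132, -0.0]
ft_force: [-0.2, -0.5, 0.4]
opening: 0.586
finger_force: 0.0
```

Emit:
apply_moves(rows=[[0,0,0,0,0,0],[0,0,0,0,0,0],[0,0,0,0,0,0],[0,0,0,0,0,0],[0,0,0,0,0,0],[0,0,0,0,0,0]], jaw=5)

```text
t: 29.6
tcp_pos: [0.6463, -0.091, 0.1911]
tcp_rot: [0.24, 3.13, -0.001]
ft_force: [-0.7, -0.1, 6.2]
opening: 0.148
finger_force: 60.0
```

Emit:
apply_moves(rows=[[0,0.02,0,0,0,0],[0,0.06,0,0,0,0],[0,0.11,0,0,0,0],[0,0.16,0,0,0,0],[0,0.21,0,0,0,0],[0,0.26,0,0,0,0],[0,0.29,0,0,0,0],[0,0.31,0,0,0,0],[0,0.318,0,0,0,0],[0,0.32,0,0,0,0],[0,0.32,0,0,0,0]])

```text
t: 30.7
tcp_pos: [0.6658, 0.0359, 0.1911]
tcp_rot: [0.24, 3.13, -0.0]
ft_force: [-1.1, 1.1, 6.4]
opening: 0.147
finger_force: 60.1
```

Emit:
apply_moves(rows=[[0,0.003,0,0,0,0],[0,0.006,0,0,0,0],[0,0.006,0,0,0,0]])

```text
t: 31.0
tcp_pos: [0.666, 0.0371, 0.191]
tcp_rot: [0.24, 3.13, -0.003]
ft_force: [-2.1, -3.2, 6.3]
opening: 0.155
finger_force: 60.1
```

Emit:
apply_moves(rows=[[0,0.003,0,0,0,0],[0,0.006,0,0,0,0],[0,0.006,0,0,0,0]])

```text
t: 31.3
tcp_pos: [0.666, 0.0372, 0.191]
tcp_rot: [0.24, 3.131, -0.008]
ft_force: [-3.8, -11.0, 7.7]
opening: 0.152
finger_force: 60.2
```

Emit:
apply_moves(rows=[[0,0,0,0,0,0],[0,0,0,0,0,0],[0,0,0,0,0,0],[0,0,0,0,0,0],[0,0,0,0,0,0]], jaw=50)

```text
t: 31.8
tcp_pos: [0.6657, 0.0408, 0.1894]
tcp_rot: [-0.24, -3.132, -0.0]
ft_force: [-0.3, -0.3, -0.2]
opening: 0.589
finger_force: 0.0
```

Emit:
apply_moves(rows=[[0,0,-0.05,0,0,0],[0,0,-0.15,0,0,0],[0,0,-0.28,0,0,0],[0,0,-0.4,0,0,0],[0,0,-0.45,0,0,0],[0,0,-0.45,0,0,0],[0,0,-0.45,0,0,0],[0,0,-0.45,0,0,0]])

```text
t: 32.6
tcp_pos: [0.6648, 0.0406, 0.3674]
tcp_rot: [-0.24, -3.129, 0.0]
ft_force: [-0.3, 1.1, 0.7]
opening: 0.587
finger_force: 0.0
```

```bash
python3 - <<'E'
from h import *
m=mask('side','boat',[.52,0,.04],True); p=sw(-139,13,12);v,f=fit({'side':m},'boat',(p[0],p[1],1.41),.012); print('boat',v,f)
m=mask('top','muddler',[.4535,-.363,.02],True); print('mud',fit({'top':m},'muddler',(.4535,-.363,-.11),.004))
im=imaging.capture('side');cv2.imwrite('pics/s5.png',cv2.resize(im[120:420,220:620,::-1],(800,600)))
E
```

```text
boat [0.51841943 0.00185497 1.42219674] 0.014487826832653903
mud (array([ 0.45357739, -0.36467681, -0.13323898]), np.float64(0.1288156398350831))
```

View pics/s5.png

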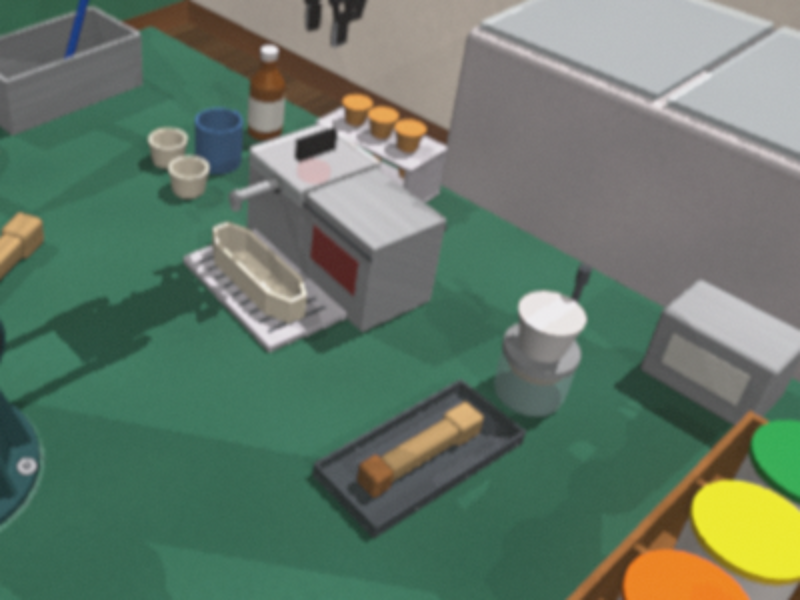

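The final view shows the muddler flat in the tray at (420,450), the boat upright under the spout at (258,270) and the guard shut with its handle at (315,145). The robot is clear and the bystanders look unmoved.

```bash
python3 -c "
from station import job
print(job.hand_in())"
```

```text
the job is handed in; nothing more can be done
None
```

The job is done and handed in at about 33 s of robot time: the muddler is flat in the tray, the boat is upright under the spout, the pump head was pressed to its stop and the press fully released, and the guard is fully shut (no verdict was shown).

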